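# Vent and unscrew the lid of the tall biscuit jar

### The arm

A 6-joint arm with a two-finger parallel gripper is mounted at the origin on a cart in front of the work surface, level with it; the furniture and walls round the work are solid. World frame = base frame: x ahead of the robot, y to its left, z up, the work surface at z = 0. Lengths are in mm, angles in rad, forces in N, time in s.
With the tool pointing down it reaches from about 400 to 925 mm from the base axis. Payload 12.5 kg.
Tool frame: the origin (TCP) lies at the centre of the arm's flange, where the gripper is bolted on; the fingertips stand 190 mm ahead of it and the grasp point (between the pads) lies 171 mm ahead of it; z points along the fingers, y is the line along which they close (so a half turn about z gives the same grasp; the last joint's range is limited). The gripper opens to 95 mm and grips with 3 to 60 N. Pads are 20 mm wide; open, the fingers measure 119 mm over their backs; the gripper's body (75 mm by 180 mm) begins 59 mm behind the grasp point.
Start: joints at [1.2, 0.491, 1.559, -0, 1.092, -0.106], TCP at [163.548, 603.222, 404.761] pointing down, gripper open.
Joint ranges: [-3.1, 3.1], [-0.84, 2.19], [0.05, 2.79], [-1.13, 4.28], [0.06, 2.93], [-2.69, 2.69]. Speed limits (rad/s): [2.22, 2.22, 2.79, 3.14, 3.14, 3.14].

### API

Orientations are given as [roll, pitch, yaw] about the fixed x, y, z axes, in that order (R = Rz(yaw) Ry(pitch) Rx(roll)).
In Python, from cell import env, read_camera, search_frame, cut_out gives the robot as it stands. The module is installed in compiled form; this text tells all that it offers.
- The arm moves only by the tool move_arm, never from a script. Its argument "commands" is a list of rows, each a list of 3 entries, a list of its own where there are three numbers: the shift along the world's x, y, z normalised to -1 to 1, where 1 is 0.03 m, then the turn about the world's z normalised to -1 to 1, where 1 is 0.08 rad, then the opening, from -1 (shut) to 1 (fully open), so that 0 is half open. A call has 1 to 20 rows; each row shifts and turns the commanded pose from where the row before left it; what a row does not reach is not made up. A row lasts 1/12 s, in which the tool goes at most 41.7 mm and 7.16 degrees, less where a joint would pass 70% of its speed; a pose out of reach is approached as far as the arm can. A call with a number of a shift or a turn outside -1 to 1 is refused whole. A call with a gripper value outside its range is refused whole. The fingers move at their own pace and stop on an object; the grip force is fixed at half the most. Time passes only in rows, so rows that do not move let the fingers close. It gives the time, the measured TCP pose, the force, the opening and the grip force at its end, in the units of the state.
- env.state(): the state, without advancing time (a new reading comes with each control period).
- read_camera(name): name is "scene" or "top" or "wrist"; returns a dict with "image" (420x560x3 uint8, red, green, blue), "fx", "fy", "cx", "cy" (pixels), "rvec" (rotation vector, rad) and "tvec" (3), from world to camera coordinates, as OpenCV has them. Camera axes: x right, y down, z forward; pixel columns grow to the right and rows downward; lengths in mm; the calibration is good to about 2 mm. A picture is of the moment at which its call begins. There is no depth.
- env.job_done(): hands the job in; it is judged then, once.
Trained networks look in a picture, given as the dict that the camera call returned (one of the last four; its "shot" number tells which), for a name from the list of things; names that differ only in an ending like _2 or _b are one class to them, and where a whole thing is asked for, a point or a joint stands for the part that bears it (a point fixed in the world has none). Each returns a list of dicts, best first, with "confidence" (0 to 1); they miss things now and then, are a little off and sometimes report something else, mostly with a low value. They report only what shows in the picture. A call takes as long as a camera call. They do not tell look-alikes from the thing itself.
- search_frame(thing, picture): "at" ([column, row] in pixels, amid what is visible of it).
- cut_out(thing, picture): "region" (420x560 bool, what is visible of it) and "at" ([column, row] in pixels, amid what is visible of it).
The state is a dict: "t": time; "joints": joint angles; "qvel": joint speeds; "tau": joint torques, N m; "eef_pos": TCP position; "tcp_rot": TCP orientation; "ft_force": force on the tool from outside, world axes, zero at the start; "moment": the same for the moment, N m; "opening": opening from 0.0 (shut) to 1.0 (fully open); "grip_force": force on a finger pad.
Only numpy, scipy, OpenCV 4.12 (cv2) and the standard library are available. Lean on these libraries where they do the work, as an engineer would, in place of code of your own. Each camera call takes 0.05 s, during which the arm holds its last target. There are 200 camera calls.

### The job

The taller of the two square glass biscuit jars in the wooden rack is closed under vacuum: press the vent button in the middle of its lid fully down and let it spring back up to let the air in, before turning anything. Then, with the rack bracing the jar, unscrew the lid anticlockwise, stop turning when it is free of the threads and lift it straight up. Finish holding the lid in the gripper, level and just above the jar's mouth, with the jar still seated in the rack and everything else left where it was.

Things in the scene. Friction and masses are not known exactly. Their poses are not given: they have to be found in the camera images.
- rack: light wooden counter rack, fixed, 107 x 232 x 42 mm, long along its own y; two square wells 79 mm wide, 28 mm deep, centred 62.5 mm either side of its middle, their floors 14 mm above the counter. Origin: centre of its underside. A jar's square foot has 1.5 mm play each side, so the well keeps it from turning. Either jar may stand in either well.
- jar: the tall jar: glass, biscuits inside, square body 76 x 76 mm, 120 mm high, short sloping shoulder, round neck 49 mm in diameter, rim 156 mm above its underside; 0.45 to 0.8 kg, loose in its well. Origin: centre of its underside; z up.
- jar_rim (a point): centre of the tall jar's mouth at rim height (170 mm above the counter); axes as the jar's. Right-hand thread, three starts: the lid opens anticlockwise seen from above, is free once turned 1.16 rad (67 degrees) from closed, lifts off between 1.2 and 1.5 rad, meets the next thread near 1.5 rad, and rises 2 mm in turning; the jar gives 0.04 rad in its well. Pulled too early it lifts the jar.
- lid_center (a point): centre of the tall jar's screw lid, half-way up its skirt (166 mm above the counter when closed). Ribbed aluminium, 62 mm in diameter, 18 mm high (9 mm either side of this point); 12 mm of neck lies bare below it. Closed, its x axis is within 0.06 rad of the jar's. Tight: turning takes 0.3 to 0.5 N m (a sprung seal pushes it up with 17 N); grip it with 30 N or more.
- lid_vent (a joint): travel of the vent button in the tall jar's lid: 0 m up, 0.005 m fully down; a spring brings it back up; about 1 N starts it and 4 N holds it fully down
- vent_top (a point): top of the vent button: grey, round, 23 mm in diameter, in the centre of the lid, standing 7 mm above the lid's top when up and 2 mm when down
- short_jar: the other jar: same glass, lid and button but its body is only 78 mm high; to be left alone. Origin: centre of its underside
- mug: two-tone mug, 78 mm wide, 101 mm high, bystander; origin: centre of its underside
- mandarin: mandarin, 52 mm, bystander; origin at its underside
- spice: spice jar, 45 mm wide, 106 mm high, bystander; origin at its underside
- timer: round kitchen timer, 66 mm wide, 58 mm high, bystander; origin at its underside
- peeler: peeler, 170 mm long, lying flat, bystander
- upper_back: the fixed wall cabinet that overhangs the back of the counter, right of the plant: its underside is about 0.4 m above the counter, its front and door handles stand out to about x = 0.56, its left side is at about y = +0.27; keep elbows and wrists clear of it when swinging in from the side
There are look-alikes about, which are no part of the job. Of the things that look like the part that bears lid_center, the larger one is meant.

How it is judged:
By the outcome, as a careful person would: the job done as asked, in the order asked, and still so for the second after the job is handed in, while the arm keeps its last pose, push and grip.
It also fails if it takes over 45 s, if anything falls off the work surface, if the arm or the gripper's body presses on something with over 40 N, if the wrist force passes 120 N, or if a joint passes its speed limit or range.

## Working session

There is one attempt and no reset: what is moved stays moved. The work goes in short steps, Python scripts to look and compute and a tool call to move; the robot and the scene stay as the last step left them, time stands still between calls to the robot, and variables do not carry over. Pictures are saved under pics/ and viewed, at most 10 in all, crops included, and the job is handed in when it is done.

Besides the shell and the picture viewer there is one more tool, called after "Emit:" as name(argument=value, ...) on one line, values as JSON. move_arm: Moves the arm, as the interface text tells. Its arguments: {"type":"object","properties":{"commands":{"type":"array","items":{"type":"array"}}},"required":["commands"]}

```bash
mkdir -p pics
cat > h.py <<'E'
import numpy as np, cv2
from cell import env, read_camera, search_frame, cut_out
def cam(p):
    R=cv2.Rodrigues(np.array(p["rvec"],float))[0]; t=np.array(p["tvec"],float).ravel()
    return R,t
def at_z(p,uv,z):
    R,t=cam(p); d=R.T@np.array([(uv[0]-p["cx"])/p["fx"],(uv[1]-p["cy"])/p["fy"],1]); c=-R.T@t
    return c+d*(z-c[2])/d[2]
def proj(p,X):
    R,t=cam(p); x=R@np.array(X,float)+t
    return np.array([p["fx"]*x[0]/x[2]+p["cx"],p["fy"]*x[1]/x[2]+p["cy"]])
def save(n,im): cv2.imwrite("pics/"+n,im[:,:,::-1])
E
python3 - <<'E'
from h import *
s=env.state(); print(s)
a=read_camera("scene");b=read_camera("top")
save("scene.png",a["image"]);save("top.png",b["image"])
for n,p in(("scene",a),("top",b)):
    R,t=cam(p); print(n,p["fx"],(-R.T@t).round())
    for th in("rack","jar","lid_center","vent_top","short_jar"):
        print(th,[(np.round(d["at"]),round(d["confidence"],2)) for d in search_frame(th,p)])
E
```

```text
{'t': 0.0, 'joints': array([ 1.20036878e+00,  4.91575056e-01,  1.55945804e+00,  2.93494863e-08,
        1.09169440e+00, -1.05577517e-01]), 'qvel': array([-0.00038551,  0.00303396, -0.00099407,  0.00167286,  0.00152087,
        0.00233991]), 'tau': array([-4.97531131e-03, -6.12636065e+01, -2.58178174e+01,  6.90235547e-02,
        4.81864577e-02, -8.11289442e-05]), 'eef_pos': array([163.55568785, 603.18698162, 404.14904036]), 'tcp_rot': array([-3.14046413e+00, -1.19617507e-04,  2.87674254e+00]), 'ft_force': array([-0.10509931,  0.32509132,  0.80832434]), 'moment': array([0.01453203, 0.00795806, 0.01660731]), 'grip_force': 0.0, 'opening': 1.00357932691875}
scene 459.5429028438578 [-223. -138. 1440.]
rack [(array([246., 277.]), 0.84)]
jar [(array([229., 265.]), 0.69)]
lid_center [(array([223., 251.]), 0.8), (array([166., 286.]), 0.6)]
vent_top [(array([221., 252.]), 0.36)]
short_jar [(array([262., 263.]), 0.65)]
top 523.6054400694545 [-716. -138. 1839.]
rack []
jar []
lid_center []
vent_top []
short_jar []
```

View pics/scene.png

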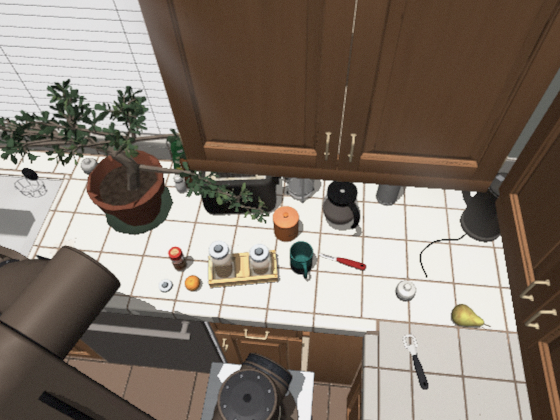

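View pics/top.png

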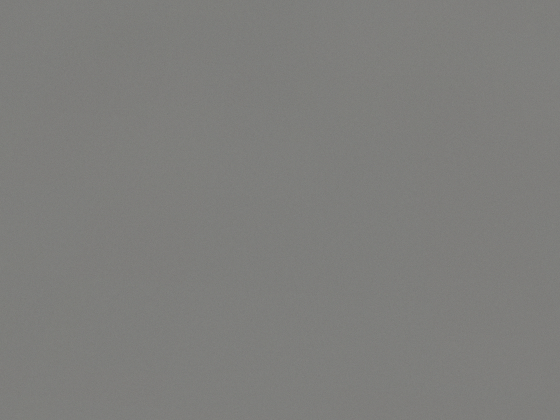

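The top camera shows only grey, so it is no use. In the scene picture the rack is at (243,268) and the candidate lids are at (219,250) on the left jar, (260,254) on the right jar and (166,286) loose on the counter. Next, an enlarged crop with projected heights to tell them apart.

Run:
```python
from h import *
a=read_camera("scene")
save("crop.png",cv2.resize(a["image"][215:310,140:330],None,fx=4,fy=4,interpolation=cv2.INTER_CUBIC))
for th in("jar","short_jar","lid_center","vent_top","rack","mug","spice","mandarin","timer"):
    for d in cut_out(th,a)[:3]:
        r=d["region"]; ys,xs=np.where(r); print(th,np.round(d["at"]),round(d["confidence"],2),xs.min(),xs.max(),ys.min(),ys.max(),r.sum())
        if th=="rack":
            c=cv2.boxPoints(cv2.minAreaRect(np.argwhere(r)[:,::-1].astype(np.float32))); print([at_z(a,q,42)[:2].round() for q in c])
for uv in((219,250),(260,254)):
  for z in(182,140): print(uv,z,at_z(a,uv,z).round())
for uv in((302,258),(177,256),(192,283),(286,222),(235,190)): print(uv,at_z(a,uv,100).round())
```

```text
jar [227. 266.] 0.75 209 236 248 279 583
jar [403. 290.] 0.35 396 416 281 301 339
short_jar [260. 261.] 0.63 248 272 244 276 670
lid_center [220. 251.] 0.58 209 228 242 259 289
lid_center [404. 292.] 0.34 396 416 281 301 338
mug [302. 257.] 0.72 290 313 241 277 693
spice [178. 258.] 0.89 169 187 247 271 323
mandarin [194. 282.] 0.7 185 200 276 289 181
timer [403. 290.] 0.76 397 415 282 300 289
(219, 250) 182 [443. 164. 182.]
(219, 250) 140 [465. 174. 140.]
(260, 254) 182 [441.  35. 182.]
(260, 254) 140 [463.  41. 140.]
(302, 258) [483. -93. 100.]
(177, 256) [451. 318. 100.]
(192, 283) [360. 247. 100.]
(286, 222) [617. -26. 100.]
(235, 190) [735. 172. 100.]
```

View pics/crop.png

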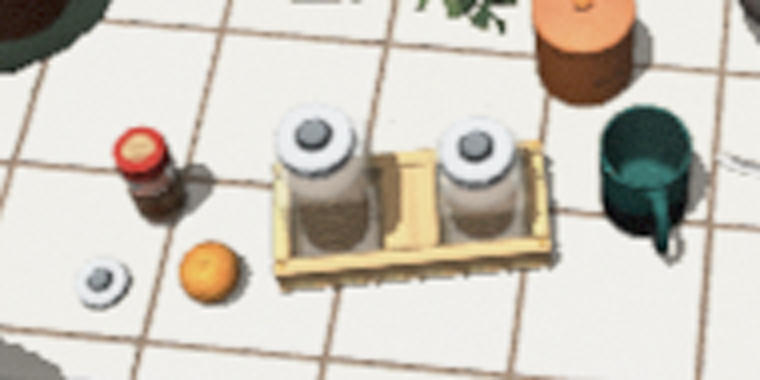

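There are three lid look-alikes: the left jar's lid (219,248), the right jar's lid (260,252), and a small loose lid at (166,286). The left jar is meant: its body is visibly taller. Taking it as the tall one also gives exactly the 125 mm well spacing (443,164 to 464,41). I'm moving towards it with the fingers shut, ready to press the button.

Emit:
move_arm(commands=[[[0.25, -0.4, 0.2], 0, -1], [[0.55, -0.85, 0.2], 0, -1], [[0.55, -0.85, 0.2], 0, -1], [[0.55, -0.85, 0.2], 0, -1], [[0.55, -0.85, 0], 0, -1], [[0.55, -0.85, 0], 0, -1], [[0.55, -0.85, 0], 0, -1], [[0.55, -0.85, 0], 0, -1], [[0.55, -0.85, 0], 0, -1], [[0.55, -0.85, 0], 0, -1], [[0.55, -0.85, 0], 0, -1], [[0.55, -0.85, 0], 0, -1], [[0.4, -0.6, 0], 0, -1], [[0.2, -0.3, 0], 0, -1], [[0, 0, 0], 0, -1], [[0, 0, 0], 0, -1]])

```text
t: 2.43
eef_pos: [370.5, 283.5, 429.0]
tcp_rot: [3.141, 0.0, 2.875]
ft_force: [-0.1, 0.2, -0.2]
opening: 0.006
grip_force: 0.0
```

Run:
```python
from h import *
p=read_camera("wrist"); save("w1.png",p["image"])
R,t=cam(p); print((-R.T@t).round(),env.state()["eef_pos"],env.state()["opening"])
for th,z in(("lid_center",175),("vent_top",182),("rack",42),("jar",100),("short_jar",130)):
    for d in search_frame(th,p): print(th,np.round(d["at"]),round(d["confidence"],2),at_z(p,d["at"],z).round(1))
```

```text
[306. 301. 409.] [370.20456184 283.96735495 428.90769714] 0.004928366740130905
lid_center [338. 176.] 0.85 [349.2 337.8 175. ]
lid_center [170. 310.] 0.59 [426.1 169.1 175. ]
vent_top [338. 179.] 0.64 [350.6 336.6 182. ]
vent_top [ 73. 314.] 0.19 [404.2  91.2 182. ]
rack [190. 241.] 0.64 [406.3 154.8  42. ]
jar [184. 255.] 0.83 [404.2 166.  100. ]
short_jar [116. 312.] 0.69 [437.3  88.  130. ]
```

View pics/w1.png

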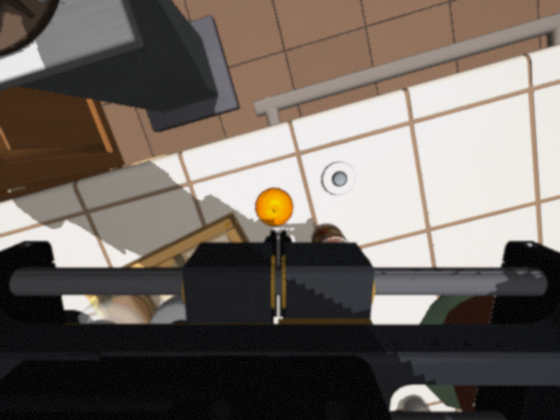

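The wrist camera looks from behind the gripper, which hides the jar lid. The mandarin is at (275,206) and the loose small lid at (338,178). I'll turn the tool -1.5 rad and stand on the short jar's side, so the camera is above the tall lid.

Emit:
move_arm(commands=[[[0.1, -0.33, 0], -1, -1], [[0.1, -0.33, 0], -1, -1], [[0.1, -0.33, 0], -1, -1], [[0.1, -0.33, 0], -1, -1], [[0.1, -0.33, 0], -1, -1], [[0.1, -0.33, 0], -1, -1], [[0.1, -0.33, 0], -1, -1], [[0.1, -0.33, 0], -1, -1], [[0.1, -0.33, 0], -1, -1], [[0.1, -0.33, 0], -1, -1], [[0.1, -0.33, 0], -1, -1], [[0.1, -0.33, 0], -1, -1], [[0.1, -0.33, 0], -1, -1], [[0.1, -0.33, 0], -1, -1], [[0.1, -0.33, 0], -1, -1], [[0.1, -0.33, 0], -1, -1], [[0.1, -0.33, 0], -1, -1], [[0.1, -0.33, 0], -1, -1], [[0, 0, 0], -0.7, -1], [[0, 0, 0], 0, -1]])

```text
t: 4.4
eef_pos: [424.6, 105.5, 428.7]
tcp_rot: [-3.142, 0.0, 1.378]
ft_force: [0.1, 0.3, 0.6]
opening: 0.004
grip_force: 0.0
```

Run:
```python
from h import *
p=read_camera("wrist"); save("w2.png",p["image"])
R,t=cam(p); s=env.state();print((-R.T@t).round(),s["eef_pos"].round(1),s["tcp_rot"].round(3),s["joints"].round(2),s["ft_force"].round(1))
for th,z in(("lid_center",175),("vent_top",182),("jar",100),("short_jar",130)):
    for d in cut_out(th,p):
        m=d["region"].astype(np.uint8); c=max(cv2.findContours(m,0,2)[0],key=len); (u,v),r=cv2.minEnclosingCircle(c)
        print(th,np.round(d["at"]),round(d["confidence"],2),at_z(p,d["at"],z).round(1),(u,v,r),at_z(p,(u,v),z).round(1))
```

```text
[438. 171. 409.] [424.5 105.8 428.7] [-3.142  0.     1.382] [0.09 0.19 1.96 0.   0.99 0.28] [0.1 0.  0.3]
lid_center [295. 128.] 0.81 [451.5 172.6 175. ] (297.14990234375, 128.8993377685547, 41.62199020385742) [452.8 171.9 175. ]
vent_top [298. 130.] 0.72 [452.5 170.9 182. ] (297.5, 129.5, 16.140111923217773) [452.5 171.4 182. ]
jar [256. 122.] 0.75 [418.3 186.4 100. ] (294.318603515625, 128.4242706298828, 55.80815124511719) [454.9 173.  100. ]
short_jar [332. 220.] 0.63 [474.4  81.1 130. ] (329.5, 231.5, 46.48127746582031) [469.7  69.9 130. ]
```

View pics/w2.png

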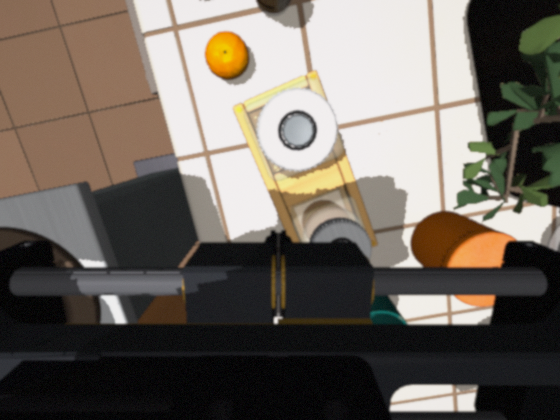

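Tall lid's button is at (297,130), giving x,y ≈ (452.6, 171.4); the short jar is at (340,235). Plant leaves show at (470,190), so I'll triangulate their height before descending.

Run:
```python
from h import *
w=read_camera("wrist");a=read_camera("scene")
for z in (50,100,150,200,250,300,350,400): print(z,at_z(w,(460,205),z)[:2].round(),at_z(w,(480,155),z)[:2].round(),'scene',at_z(a,(266,219),z)[:2].round(),at_z(a,(248,214),z)[:2].round())
save("s2.png",cv2.resize(a["image"][150:310,130:330],None,fx=4,fy=3.7,interpolation=cv2.INTER_CUBIC))
```

```text
50 [643.  45.] [669. 103.] scene [654.  51.] [669. 119.]
100 [614.  63.] [636. 112.] scene [623.  44.] [637. 109.]
150 [585.  81.] [604. 122.] scene [591.  37.] [605. 100.]
200 [557.  98.] [572. 132.] scene [560.  31.] [573.  91.]
250 [528. 116.] [540. 141.] scene [528.  24.] [541.  82.]
300 [500. 134.] [507. 151.] scene [496.  17.] [509.  72.]
350 [471. 151.] [475. 161.] scene [465.  10.] [477.  63.]
400 [442. 169.] [443. 170.] scene [433.   3.] [445.  54.]
```

View pics/s2.png

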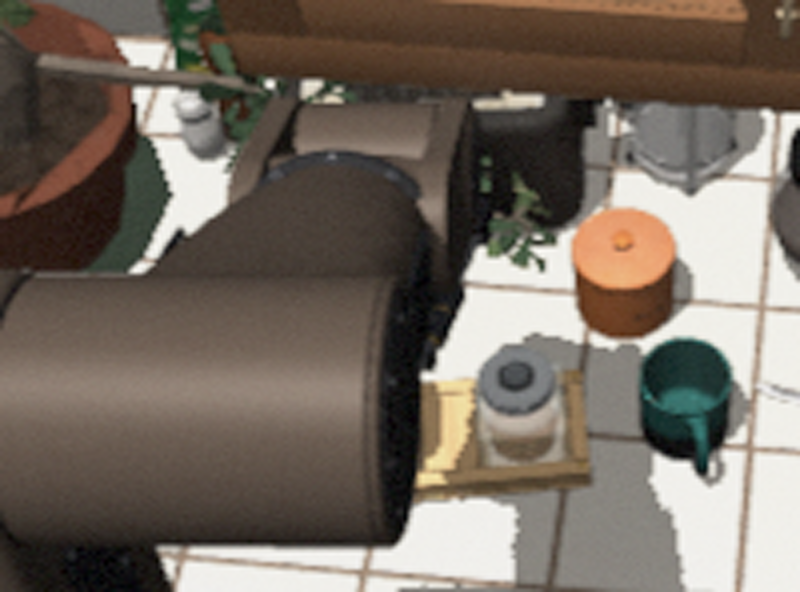

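The leaves come out at about z≈100, x≈625, well clear. I'm moving above the button, then pressing down gently.

Emit:
move_arm(commands=[[[0.23, 0.55, 0], 0, -1], [[0.23, 0.55, 0], 0, -1], [[0.23, 0.55, 0], 0, -1], [[0.24, 0.55, -0.3], 0, -1], [[0, 0, -0.6], 0, -1], [[0, 0, -0.5], 0, -1], [[0, 0, 0], 0, -1], [[0, 0, 0], 0, -1]])

```text
t: 5.42
eef_pos: [452.5, 171.7, 386.6]
tcp_rot: [-3.14, 0.001, 1.381]
ft_force: [-0.2, 0.2, -0.1]
opening: 0.005
grip_force: 0.0
```

Run:
```python
from h import *
p=read_camera("wrist"); s=env.state();print(s["eef_pos"].round(1),s["ft_force"].round(1))
a=read_camera("scene")
for q in(p,a):
  for th,z in(("lid_center",175),("vent_top",182)):
    for d in search_frame(th,q): print(th,np.round(d["at"]),round(d["confidence"],2),at_z(q,d["at"],z).round(1))
```

```text
[452.6 171.6 387.2] [ 0.2 -0.3  0.3]
lid_center [278. 214.] 0.74 [455.6 186.7 175. ]
lid_center [182.  30.] 0.7 [421.9 304.6 175. ]
vent_top [277. 228.] 0.55 [453.4 179.2 182. ]
vent_top [177.  28.] 0.49 [421.1 303.8 182. ]
lid_center [166. 284.] 0.69 [315.3 303.9 175. ]
vent_top [303. 257.] 0.44 [442.9 -98.  182. ]
```

Emit:
move_arm(commands=[[[0, 0, -0.25], 0, -1], [[0, 0, -0.2], 0, -1], [[0, 0, -0.07], 0, -1], [[0, 0, -0.05], 0, -1], [[0, 0, -0.05], 0, -1], [[0, 0, 0], 0, -1], [[0, 0, 0], 0, -1]])

```text
t: 6.3
eef_pos: [452.4, 171.5, 368.2]
tcp_rot: [-3.142, 0.0, 1.381]
ft_force: [-1.9, -1.0, 3.6]
opening: 0.006
grip_force: 1.8
```

Emit:
move_arm(commands=[[[0, 0, -0.03], 0, -1], [[0, 0, -0.03], 0, -1], [[0, 0, 0], 0, -1], [[0, 0, 0], 0, -1]])

```text
t: 6.63
eef_pos: [452.4, 171.5, 367.1]
tcp_rot: [3.141, -0.0, 1.381]
ft_force: [-4.1, -0.8, 11.8]
opening: 0.006
grip_force: 6.1
```

The button has bottomed out: tip at 177 mm, 11.8 N. Next I let it spring back, open the fingers and go down around the lid.

Emit:
move_arm(commands=[[[0, 0, 0.2], 0, -1], [[0, 0, 0.4], 0, -1], [[0, 0, 0.3], 0, 1], [[0, 0, 0], 0, 1], [[0, 0, 0], 0, 1], [[0, 0, 0], 0, 1], [[0, 0, 0], 0, 1], [[0, 0, 0], 0, 1], [[0, 0, 0], 0, 1]])

```text
t: 7.38
eef_pos: [452.5, 171.5, 393.0]
tcp_rot: [-3.141, 0.0, 1.381]
ft_force: [0.3, 0.4, -0.0]
opening: 0.438
grip_force: 0.0
```

Run:
```python
from h import *
p=read_camera("wrist"); s=env.state();print(s["eef_pos"].round(1),s["ft_force"].round(1),s["opening"])
save("w3.png",p["image"])
for th,z in(("lid_center",175),("vent_top",182)):
    for d in cut_out(th,p): ys,xs=np.where(d["region"]);print(th,np.round(d["at"]),round(d["confidence"],2),at_z(p,d["at"],z).round(1),xs.min(),xs.max(),ys.min(),ys.max())
for z,r in((182,0),(175,31)): print(proj(p,[452.5,171.5,z]),proj(p,[452.5+r,171.5,z]))
```

```text
[452.5 171.5 393.1] [0.6 0.6 0.1] 0.48213354884033294
lid_center [181.  33.] 0.92 [419.7 305.3 175. ] 162 205 7 55
lid_center [276. 224.] 0.68 [452.8 177.5 175. ] 234 321 184 266
lid_center [278. 235.] 0.22 [452.3 169.9 175. ] 260 294 217 252
vent_top [179.  28.] 0.67 [420.9 305.6 182. ] 173 188 20 38
vent_top [277. 234.] 0.58 [452.6 172.9 182. ] 261 294 217 251
[277.57302607 235.81345654] [277.57302607 235.81345654]
[277.58563161 232.47001092] [321.45861792 224.45697813]
```

View pics/w3.png

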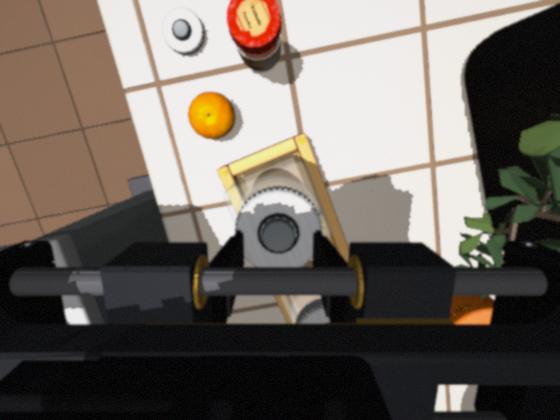

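The button at (277,234) is back up and centred between the opening fingers. I'll finish opening, descend to TCP z≈338 and close.

Emit:
move_arm(commands=[[[0, 0, 0], 0, 1], [[0, 0, 0], 0, 1], [[0, 0, 0], 0, 1], [[0, 0, 0], 0, 1], [[0, 0, 0], 0, 1], [[0, 0, 0], 0, 1], [[0, 0, -0.3], 0, 1], [[0, 0, -0.4], 0, 1], [[0, 0, -0.4], 0, 1], [[0, 0, -0.4], 0, 1], [[0, 0, -0.3], 0, 1], [[0, 0, 0], 0, 1], [[0, 0, 0], 0, 1]])

```text
t: 8.62
eef_pos: [452.5, 171.5, 339.0]
tcp_rot: [-3.141, 0.0, 1.381]
ft_force: [0.0, 0.4, -0.1]
opening: 1.002
grip_force: 0.0
```

Emit:
move_arm(commands=[[[0, 0, 0], 0, -1], [[0, 0, 0], 0, -1], [[0, 0, 0], 0, -1], [[0, 0, 0], 0, -1], [[0, 0, 0], 0, -1], [[0, 0, 0], 0, -1], [[0, 0, 0], 0, -1], [[0, 0, 0], 0, -1], [[0, 0, 0], 0, -1], [[0, 0, 0], 0, -1], [[0, 0, 0], 0, -1], [[0, 0, 0], 0, -1]])

```text
t: 9.62
eef_pos: [452.5, 171.5, 339.5]
tcp_rot: [3.141, -0.0, 1.381]
ft_force: [-1.2, -0.6, 5.6]
opening: 0.651
grip_force: 30.0
```

Emit:
move_arm(commands=[[[0, 0, 0.003], 0.5, -1], [[0, 0, 0.003], 0.5, -1], [[0, 0, 0.003], 0.5, -1], [[0, 0, 0.003], 0.5, -1], [[0, 0, 0.003], 0.5, -1], [[0, 0, 0], 0, -1]])

```text
t: 10.12
eef_pos: [452.5, 171.5, 339.8]
tcp_rot: [3.141, -0.0, 1.582]
ft_force: [0.1, 1.0, 2.3]
opening: 0.653
grip_force: 30.0
```

```bash
python3 -c "
from h import *
s=env.state();print(s['moment'].round(2),s['ft_force'].round(1),s['tcp_rot'].round(3),s['eef_pos'].round(1),s['tau'].round(2))"
```

```text
[0.01 0.15 0.15] [0.1 1.  2.3] [ 3.141 -0.     1.582] [452.5 171.5 339.8] [-5.500e-01 -4.630e+01 -1.896e+01  3.000e-02  2.000e-02 -5.500e-01]
```

Emit:
move_arm(commands=[[[0, 0, 0.005], 0.8, -1], [[0, 0, 0.005], 0.8, -1], [[0, 0, 0.005], 0.8, -1], [[0, 0, 0.005], 0.8, -1], [[0, 0, 0.005], 0.8, -1], [[0, 0, 0.005], 0.8, -1], [[0, 0, 0.005], 0.8, -1], [[0, 0, 0.005], 0.8, -1], [[0, 0, 0.005], 0.8, -1], [[0, 0, 0.005], 0.8, -1], [[0, 0, 0], 0, -1]])

```text
t: 11.03
eef_pos: [452.4, 171.5, 340.9]
tcp_rot: [-3.141, -0.0, 2.222]
ft_force: [0.4, 0.4, -3.5]
opening: 0.65
grip_force: 30.0
```

```bash
python3 -c "
from h import *
s=env.state();print(s['moment'].round(2),s['ft_force'].round(1),s['tcp_rot'].round(3),s['eef_pos'].round(1),s['tau'].round(2),s['joints'].round(2))"
```

```text
[-0.02 -0.02  0.06] [ 0.4  0.4 -3.5] [-3.141 -0.     2.222] [452.4 171.5 340.9] [ -0.19 -48.86 -20.35   0.09   0.13  -1.03] [ 0.23  0.38  1.97 -0.    0.79 -0.43]
```

Emit:
move_arm(commands=[[[0, 0, 0], 0.8, -1], [[0, 0, 0], 0.8, -1], [[0, 0, 0], 0.8, -1], [[0, 0, 0], 0.8, -1], [[0, 0, 0], 0.8, -1], [[0, 0, 0], 0.8, -1], [[0, 0, 0], 0.8, -1], [[0, 0, 0], 0.8, -1], [[0, 0, 0], 0, -1], [[0, 0, 0], 0, -1]])

```text
t: 11.87
eef_pos: [452.6, 171.5, 341.4]
tcp_rot: [3.141, 0.001, 2.729]
ft_force: [0.1, -0.2, 3.5]
opening: 0.656
grip_force: 30.0
```

```bash
python3 -c "
from h import *
s=env.state();print(s['moment'].round(2),s['ft_force'].round(1),s['tcp_rot'].round(3),s['eef_pos'].round(1),s['tau'].round(2),s['joints'].round(2))"
```

```text
[-0.1  -0.05  0.03] [ 0.1 -0.2  3.5] [3.141e+00 1.000e-03 2.729e+00] [452.6 171.5 341.4] [ 2.000e-02 -4.591e+01 -1.874e+01  7.000e-02  1.400e-01 -2.900e-01] [ 0.23  0.38  1.97 -0.    0.79 -0.93]
```

Turned 1.35 rad. Next, a small test lift while watching the force: the jar would show as −5 to −8 N.

Emit:
move_arm(commands=[[[0, 0, 0.03], 0, -1], [[0, 0, 0.03], 0, -1], [[0, 0, 0.03], 0, -1], [[0, 0, 0], 0, -1], [[0, 0, 0], 0, -1]])

```text
t: 12.28
eef_pos: [452.4, 171.5, 344.0]
tcp_rot: [-3.142, -0.0, 2.732]
ft_force: [-0.5, -0.2, -1.2]
opening: 0.651
grip_force: 30.0
```

```bash
python3 -c "
from h import *
s=env.state();print(s['moment'].round(2),s['ft_force'].round(1),s['eef_pos'].round(1))"
```

```text
[ 0.01  0.   -0.05] [-0.5 -0.2 -1.2] [452.4 171.5 344. ]
```

Emit:
move_arm(commands=[[[0, 0, 0.1], 0, -1], [[0, 0, 0.1], 0, -1], [[0, 0, 0.1], 0, -1], [[0, 0, 0.1], 0, -1], [[0, 0, 0.1], 0, -1], [[0, 0, 0.1], 0, -1], [[0, 0, 0.07], 0, -1], [[0, 0, 0], 0, -1], [[0, 0, 0], 0, -1], [[0, 0, 0], 0, -1]])

```text
t: 13.12
eef_pos: [452.4, 171.5, 364.1]
tcp_rot: [3.142, -0.0, 2.733]
ft_force: [0.8, -0.3, -0.6]
opening: 0.657
grip_force: 30.0
```

Run:
```python
from h import *
s=env.state();print(s['moment'].round(2),s['ft_force'].round(1),s['eef_pos'].round(1),s['tcp_rot'].round(3))
p=read_camera("wrist");a=read_camera("scene")
w=p["image"]; c=cv2.resize(a["image"][210:310,140:280],(560,400),interpolation=cv2.INTER_CUBIC)
save("fin.png",np.vstack([cv2.resize(w[:300],(560,300)),c[:300]]))
for q in (p,a):
  for th in("jar","lid_center"): print(th,[(np.round(d["at"]),round(d["confidence"],2)) for d in search_frame(th,q)])
```

```text
[-0.02  0.04 -0.02] [ 0.8 -0.3 -0.6] [452.4 171.5 364.1] [ 3.142 -0.     2.733]
jar [(array([274., 193.]), 0.65)]
lid_center [(array([275., 245.]), 0.69), (array([423.,  62.]), 0.69)]
jar [(array([228., 266.]), 0.7)]
lid_center [(array([167., 284.]), 0.55)]
```

View pics/fin.png

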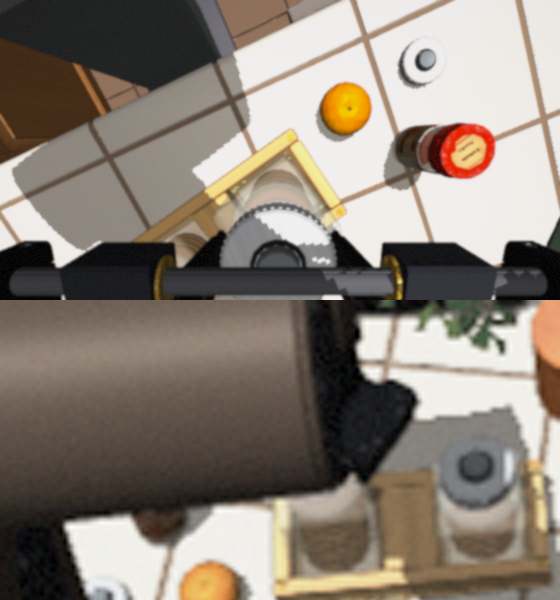

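The lid is held at (278,250) in the wrist view. In the scene view the tall jar stands upright in its well at (330,540) in the combined picture, and the bystanders have not moved. The wrist carries only the lid's weight. I'm handing in the job.

```bash
python3 -c "
from cell import env
print(env.job_done())"
```

```text
the job is handed in; nothing more can be done
None
```

I vented the tall jar, unscrewed its lid 1.35 rad and lifted it straight up. The gripper now holds the lid level about 12 mm above the mouth, with the jar seated and nothing else visibly moved; the job is handed in at about 13 s, and no verdict came back.

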